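# Clamp the plate with the hex key

### The job

Take the red T-handled hex key from the rack, find by light touch the hex socket of the brass cam, which can lie anywhere along the slot in the green clamp, and seat the key fully home in it. Turn the cam clockwise seen from above, regrasping as needed, right up to its end stop, so that the jaw pins the aluminium plate flush against the steel stop. Press and twist gently, leave the blue driver, the jar and the bottle where they are, and at the end let go of the key and leave it standing fully home in the socket.

Things in the scene. Friction and masses are not known exactly. Their poses are not given: they have to be found in the camera images.
- fixture: Green cam clamp, fixed to the bench. Origin on the bench under the middle of its slotted case; z up, x points from the case to the jaw, plate and dark steel stop. Base plate 104 mm wide and 12 mm thick, from x -45 to +150 mm; case 76 x 100 mm, top 50 mm above the bench. The stop's face is at x +123.6 mm.
- slot (a point): Middle of the slot in the case's 6 mm cover, at the height of the flat brass cam disc seen through it (42 mm above the bench). Axes as the fixture's. Slot 44 mm long (y), 24 mm wide (x). The disc's hex socket is centred across the slot (x 0) but lies anywhere from y -10 to +10 mm, not measured. Socket 14.7 mm across flats, 26 mm deep, floor 16 mm above the bench.
- cam (a joint): Turn of the brass cam, rad, growing clockwise seen from above, end stop at 4.0; starts between 0.3 and 1.5. At 0 two flats of the socket face the fixture's +x and -x (pattern repeats every 60 degrees). It needs about 0.12 N m to turn and stays where left. Each rad moves the jaw 2.5 mm towards the plate, pinned from about 3.85.
- key: Steel hex key with a red T handle. Origin: middle of its lower end; z runs up the key to the handle. Bar 14 mm across flats, 16.2 over corners, lowest 4 mm tapering to 10 mm; two flats face its +x and -x. Stands in a 17.5 mm wide, 33 mm deep hole of the wooden rack (rack top 45 mm, key's lower end 12 mm above the bench). 0.14 to 0.24 kg.
- key_grip (a point): Middle of the key's red handle, 97 mm above the key's lower end: a bar 72 mm long (x of this frame), 14 mm thick (y) and 24 mm high (z). Same axes as the key.
- plate: Loose aluminium plate 60 x 50 x 16 mm lying on the clamp's base between jaw and stop; origin in the middle of its underside. Flush on the stop its origin is at x +93.6 mm of the fixture.
- driver_grip (a point): Middle of the blue T handle (72 x 14 x 24 mm) of a nut driver that stands in the rack's other hole, 130 mm from the key; to be left alone.
- jar: Glass jar with a red lid, radius 30 mm, 70 mm high, on the bench; to be left alone. Origin under its middle.
- bottle: Clear bottle, radius 34 mm, 210 mm high; to be left alone. Origin under its middle.
Not all that is in view belongs to the job. Several things have the shape of the plate; the one meant has the colours described above. Leave any turquoise look-alike of the key alone.

How it is judged:
By the outcome, as a careful person would: the job done as asked, in the order asked, and still so for the second after the job is handed in, with the robot touching nothing.
It also fails if it takes over 72 s, if anything falls off the work surface, if the arm or the gripper's body presses on something with over 40 N, if the wrist force passes 120 N, or if a joint passes its speed limit or range.

### The arm

A 6-joint arm with a two-finger parallel gripper is mounted at the origin on the work surface. World frame = base frame: x ahead of the robot, y to its left, z up, the work surface at z = 0. Lengths are in m, angles in rad, forces in N, time in s.
With the tool pointing down it reaches from about 0.35 to 0.8 m from the base axis. Payload 7.3 kg.
Tool frame: the origin (TCP) lies on the front face of the gripper's body, between the roots of the fingers; the fingertips stand 73 mm ahead of it and the grasp point (between the pads) lies 54 mm ahead of it; z points along the fingers, y is the line along which they close (so a half turn about z gives the same grasp; the last joint's range is limited). The gripper opens to 85 mm and grips with 20 to 120 N. Pads are 22 mm wide; open, the fingers measure 114 mm over their backs; the gripper's body (76 mm by 85 mm) begins 54 mm behind the grasp point. The pads swing forward as they close: fully open they stand 13 mm farther back than shut.
Start: joints at [-1.387, 0.342, 1.524, -0, 1.275, -0.146], TCP at [0.17, -0.497, 0.304] pointing down, gripper open.
Joint ranges: [-2.53, 2.53], [-0.77, 2.02], [0.04, 2.7], [-1, 4.14], [0.28, 2.66], [-3.11, 3.11]. Speed limits (rad/s): [2.57, 2.57, 3.14, 3.14, 3.14, 3.14].

### API

Orientations are given as a rotation vector (axis times angle).
In Python, from plant import * gives the robot as it stands.
- The arm moves only by the tool send_rows, never from a script. Its argument "commands" is a list of rows, each a list of 7 numbers: the opening, from 0 (shut) to 1 (fully open), then the shift along the world's x, y, z normalised to -1 to 1, where 1 is 25 mm, then the turn, a rotation vector about the world's x, y, z normalised to -1 to 1, where 1 is 6 degrees. In form: [[hand, x, y, z, wx, wy, wz], ...]. A call has 1 to 12 rows; each row shifts and turns the commanded pose from where the row before left it; what a row does not reach is not made up. A row lasts 1/12 s, in which the tool goes at most 41.7 mm and 7.16 degrees, less where a joint would pass 70% of its speed; a pose out of reach is approached as far as the arm can. A call with a number of a shift or a turn outside -1 to 1 is refused whole. A call with a gripper value outside its range is refused whole. The fingers move at their own pace and stop on an object; "force" is the grip in N (left out, the last holds). Time passes only in rows, so rows that do not move let the fingers close. It gives the time, the measured TCP pose, the force, the opening and the grip force at its end, in the units of the state.
- get_obs(): the state, without advancing time (a new reading comes with each control period).
- get_image(name): name is "scene" or "side" or "wrist"; returns the picture (420x560x3 uint8, red, green, blue); there is no depth.
- camera_info(name): a dict with "K" (3x3 intrinsics, pixels), "camera_from_world" (4x4, takes a point from world to camera coordinates); the wrist camera has in their place "hand_eye" (4x4, takes a point from camera to tool coordinates, whose origin is the TCP and whose axes are the flange's). Camera axes: x right, y up, looking along -z (the intrinsics and any distortion apply to the point x, -y, -z); pixel columns grow to the right and rows downward; lengths in m; the calibration is good to about 2 mm. A picture is of the moment at which its call begins: read the wrist's pose just before it. camera_info takes no time and is no camera call.
- close_job(): hands the job in; it is judged then, once.
The state is a dict: "t": time; "q": joint angles; "dq": joint speeds; "tau": joint torques, N m; "position": TCP position; "tcp_rot": TCP orientation; "wrist_force": force on the tool from outside, world axes, zero at the start; "wrist_torque": the same for the moment, N m; "opening": finger opening in m; "grasp_force": force on a finger pad.
Only numpy, scipy, OpenCV 4.12 (cv2) and the standard library are available. Lean on these libraries where they do the work, as an engineer would, in place of code of your own. Each camera call takes 0.05 s, during which the arm holds its last target. There are 200 camera calls.

## Working session

There is one attempt and no reset: what is moved stays moved. The work goes in short steps, Python scripts to look and compute and a tool call to move; the robot and the scene stay as the last step left them, time stands still between calls to the robot, and variables do not carry over. Pictures are saved under pics/ and viewed, at most 10 in all, crops included, and the job is handed in when it is done.

Besides the shell and the picture viewer there is one more tool, called after "Call:" as name(argument=value, ...), one argument or row to a line, values as JSON. send_rows: Moves the arm, as the interface text tells. Scaled input: -1 to 1 covers 25 mm each way for a shift and 6 degrees each way for a turn. Its arguments: {"type":"object","properties":{"commands":{"type":"array"},"force":{"type":"number"}},"required":["commands"]}

```bash
mkdir -p pics; ls; cat > h.py <<'E'
from plant import *
import numpy as np, cv2
from scipy.spatial.transform import Rotation as R
def snap(n,f):
    o=get_obs(); im=get_image(n); cv2.imwrite('pics/'+f,cv2.cvtColor(im,cv2.COLOR_RGB2BGR)); return o,im
def cam(n,o=None):
    c=camera_info(n); K=np.array(c['K'])
    if n=='wrist':
        H=np.array(c['hand_eye']); T=np.eye(4); T[:3,:3]=R.from_rotvec(o['tcp_rot']).as_matrix(); T[:3,3]=o['position']
        W=T@H
    else: W=np.linalg.inv(np.array(c['camera_from_world']))
    return K,W
def ray(n,uv,z,o=None):
    K,W=cam(n,o); out=[]
    for u,v in uv:
        d=np.linalg.inv(K)@[u,v,1]; d=W[:3,:3]@np.array([d[0],-d[1],-d[2]]); p=W[:3,3]; out.append(p+d*(z-p[2])/d[2])
    return np.array(out)
def proj(n,P,o=None):
    K,W=cam(n,o); p=(np.linalg.inv(W)@np.c_[P,np.ones(len(P))].T)[:3]; q=K@np.array([p[0],-p[1],-p[2]]); return (q[:2]/q[2]).T
E
python3 - <<'E'
from h import *
print(get_obs()); 
for n in('scene','side','wrist'): print(camera_info(n))
o,a=snap('scene','s0.png'); o,b=snap('side','d0.png'); o,c=snap('wrist','w0.png')
E
```

```text
pics
{'t': 0.0, 'q': array([-1.38703267e+00,  3.42711333e-01,  1.52503494e+00,  8.70170798e-06,
        1.27539759e+00, -1.45980755e-01]), 'dq': array([-0.00233408, -0.00065035, -0.00021578,  0.00177559,  0.00041014,
       -0.0001984 ]), 'tau': array([-3.92188758e-04, -4.33680511e+01, -2.46013927e+01, -1.37368834e-04,
        8.04237498e-03, -2.96862584e-05]), 'position': array([ 0.16997333, -0.4964095 ,  0.30322553]), 'tcp_rot': array([-3.09746118e+00, -5.15359373e-01,  3.29413388e-05]), 'wrist_force': array([0.57051111, 1.13994388, 0.41801325]), 'wrist_torque': array([-0.01494743, -0.01063666, -0.01991357]), 'grasp_force': 0.0, 'opening': 0.08531618719785675}
{'K': array([[456.60398932,   0.        , 285.32287157],
       [  0.        , 456.60398932, 212.58532458],
       [  0.        ,   0.        ,   1.        ]]), 'camera_from_world': array([[-0.68138962,  0.73185241,  0.01001179,  0.37502406],
       [-0.61945667, -0.58392171,  0.52469884,  0.37560325],
       [ 0.38984821,  0.35132247,  0.85122905, -1.61739521],
       [ 0.        ,  0.        ,  0.        ,  1.        ]])}
{
[... 241 characters left out ...]

       [ 0.20361261,  0.45519021,  0.86680089, -0.24237811],
       [-0.32211479, -0.80491241,  0.49835538, -1.28480012],
       [ 0.        ,  0.        ,  0.        ,  1.        ]])}
{'K': array([[291.89365862,   0.        , 280.5452106 ],
       [  0.        , 291.89365862, 205.2746568 ],
       [  0.        ,   0.        ,   1.        ]]), 'hand_eye': array([[-2.30648549e-05,  9.50370549e-01,  3.11120264e-01,
         7.93210060e-02],
       [ 9.99999870e-01,  1.80356448e-04, -4.76795058e-04,
        -1.34639102e-03],
       [-5.09244527e-04,  3.11120212e-01, -9.50370430e-01,
        -7.03070263e-02],
       [ 0.00000000e+00,  0.00000000e+00,  0.00000000e+00,
         1.00000000e+00]])}
```

View pics/s0.png

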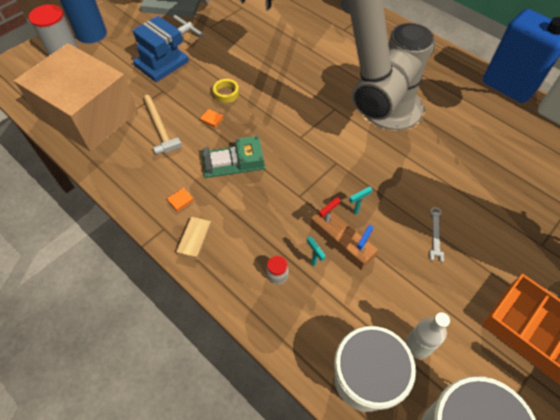

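View pics/d0.png

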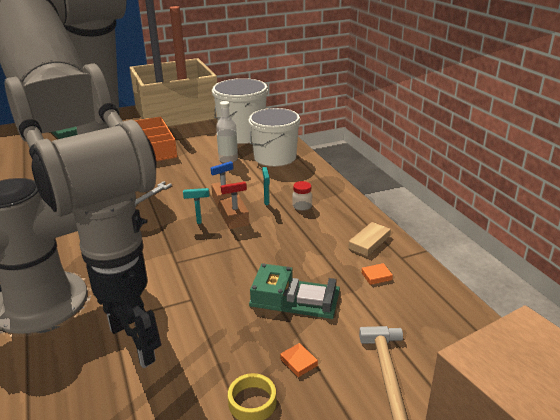

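The scene view shows the red handle at about (330,207), the blue one at (366,237), two turquoise look-alikes at (360,194) and (316,250), and the clamp at about (233,157) with its case on the right. The side view has red at (233,188) and the clamp case at (271,285). I'll zoom in and triangulate.

```bash
python3 - <<'E'
from h import *
a=cv2.imread('pics/s0.png');b=cv2.imread('pics/d0.png')
def crop(i,x,y,w,h): return cv2.resize(i[y:y+h,x:x+w],(400,300),interpolation=cv2.INTER_CUBIC)
m=np.vstack([np.hstack([crop(a,190,125,80,60),crop(b,245,252,100,75)]),np.hstack([crop(a,300,170,100,75+25)[:300],crop(b,170,150,120,90)])])
cv2.imwrite('pics/z.png',m)
res={}
for n,i in(('scene',a),('side',b)):
    h=cv2.cvtColor(i,cv2.COLOR_BGR2HSV)
    red=((h[...,0]<6)|(h[...,0]>174))&(h[...,1]>190)&(h[...,2]>90); blue=(abs(h[...,0].astype(int)-110)<8)&(h[...,1]>180)&(h[...,2]>80)
    box=(slice(190,225),slice(312,348)) if n=='scene' else (slice(178,198),slice(215,252))
    bb=(slice(220,256),slice(352,380)) if n=='scene' else (slice(158,178),slice(205,240))
    for c,mk,bx in(('red',red,box),('blue',blue,bb)):
        z=np.zeros_like(mk);z[bx]=mk[bx]; v,u=np.nonzero(z); print(n,c,len(u),u.mean(),v.mean(),cv2.minAreaRect(np.c_[u,v].astype(np.float32)))
        res[n,c]=(u.mean(),v.mean()); print(ray(n,[res[n,c]],.109))
def tri(p,q):
    A=[]
    for n,(u,v) in(('scene',p),('side',q)):
        K,W=cam(n);P=K@np.diag([1,-1,-1])@np.linalg.inv(W)[:3]; A+= [u*P[2]-P[0],v*P[2]-P[1]]
    x=np.linalg.svd(np.array(A))[2][-1]; return x[:3]/x[3]
for c in('red','blue'): print(c,tri(res['scene',c],res['side',c]))
E
```

```text
scene red 158 329.34177215189874 206.4620253164557 ((329.1482238769531, 206.5670928955078), (6.8880109786987305, 24.83564567565918), 50.90614700317383)
[[0.53184052 0.14792198 0.109     ]]
scene blue 73 364.6849315068493 237.12328767123287 ((364.8756408691406, 236.9274444580078), (3.311152219772339, 23.3220272064209), 30.256441116333008)
[[0.54133412 0.27878813 0.109     ]]
side red 166 233.03614457831324 187.63253012048193 ((233.105712890625, 187.59898376464844), (7.820338726043701, 25.02508544921875), 79.99201965332031)
[[0.53628944 0.1532032  0.109     ]]
side blue 120 221.43333333333334 168.20833333333334 ((221.2580108642578, 168.32562255859375), (6.860324859619141, 22.370624542236328), 72.6459732055664)
[[0.54273998 0.2825562  0.109     ]]
red [0.53434136 0.14864553 0.11192812]
blue [0.5419762  0.2792194  0.11062791]
```

View pics/z.png

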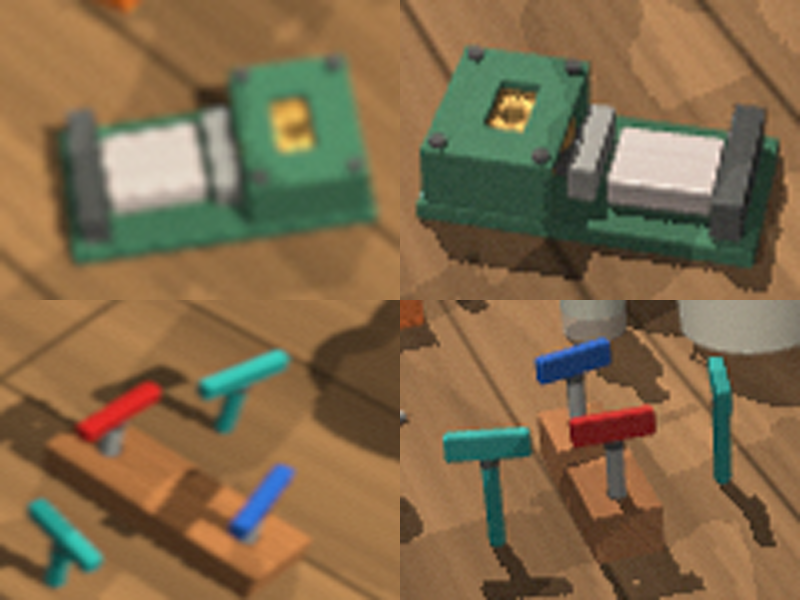

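The crops are clear: the case's four top corners, the slot and the handle ends are readable. Now I'll turn them into positions.

```bash
python3 - <<'E'
from h import *
s=np.array([[232,75],[350,57],[372,172],[245,188]])/5+[190,125]
d=np.array([[470,47],[590,66],[552,167],[424,149]])/4+[245,252]
for n,p in(('scene',s),('side',d)):
    r=ray(n,p,.05); print(n,r[:,:2].round(4).tolist(),'mid',r.mean(0).round(4),'sides',[round(float(np.linalg.norm(r[i]-r[(i+1)%4])),3) for i in range(4)])
# slot corners z .05 
s=np.array([[270,100],[309,96],[317,149],[277,154]])/5+[190,125]; d=np.array([[500,80],[540,86],[527,133],[485,127]])/4+[245,252]
for n,p in(('scene',s),('side',d)):
    r=ray(n,p,.05); print('slot',r.mean(0).round(4),'sides',[round(float(np.linalg.norm(r[i]-r[(i+1)%4])),3) for i in range(4)], [round(float(np.degrees(np.arctan2(*(r[i]-r[(i+1)%4])[[1,0]]))),1) for i in range(4)])
e=ray('scene',[[321.2,214],[338.8,200]],.109); print('key',e, np.degrees(np.arctan2(*(e[1]-e[0])[[1,0]])))
e=ray('side',[[170+570*.3-0-120+0,0],[0,0]],.109)
e=ray('side',[[170+.3*172,150+.3*130],[170+.3*254,150+.3*121]],.109); print('key',e, np.degrees(np.arctan2(*(e[1]-e[0])[[1,0]])))
o=get_obs(); print(R.from_rotvec(o['tcp_rot']).as_matrix().round(3))
E
```

```text
scene [[0.5106, -0.2521], [0.4478, -0.2078], [0.5052, -0.1319], [0.5683, -0.1803]] mid [ 0.508  -0.1931  0.05  ] sides [0.077, 0.095, 0.08, 0.092]
side [[0.7311, -0.2318], [0.7863, -0.2764], [0.7168, -0.3463], [0.6596, -0.3044]] mid [ 0.7235 -0.2897  0.05  ] sides [0.071, 0.099, 0.071, 0.102]
slot [ 0.5123 -0.1946  0.05  ] sides [0.025, 0.044, 0.025, 0.044] [-39.0, -128.2, 142.5, 51.4]
slot [ 0.7252 -0.2911  0.05  ] sides [0.023, 0.045, 0.024, 0.046] [142.2, 49.1, -36.7, -131.4]
key [[0.56594924 0.14744093 0.109     ]
 [0.49726287 0.15339137 0.109     ]] 175.04870769155008
key [[0.50464888 0.15873989 0.109     ]
 [0.57253184 0.1454404  0.109     ]] -11.084867695306079
[[ 0.946  0.324 -0.   ]
 [ 0.324 -0.946  0.001]
 [ 0.    -0.001 -1.   ]]
```

I forgot the 400 px panel offset in the side crop, so I'm redoing that part.

```bash
python3 - <<'E'
from h import *
d=np.array([[70,47],[190,66],[152,167],[24,149]])/4+[245,252]
r=ray('side',d,.05); print(r[:,:2].round(4).tolist(),'mid',r.mean(0).round(4),'sides',[round(float(np.linalg.norm(r[i]-r[(i+1)%4])),3) for i in range(4)],[round(float(np.degrees(np.arctan2(*(r[i]-r[(i+1)%4])[[1,0]]))),1) for i in range(4)])
d=np.array([[100,80],[140,86],[127,133],[85,127]])/4+[245,252]
r=ray('side',d,.05);print('slot',r.mean(0).round(4))
E
```

```text
[[0.5116, -0.1354], [0.5701, -0.1816], [0.5135, -0.2576], [0.4534, -0.2143]] mid [ 0.5122 -0.1972  0.05  ] sides [0.075, 0.095, 0.074, 0.098] [141.7, 53.3, -35.8, -126.4]
slot [ 0.514  -0.1986  0.05  ]
```

The fixture is at about (0.512, -0.197) with its x axis near -38°. The key is at (0.534, 0.149) with its handle near -8°. I'll fly over the clamp first to look at the socket from close by.

Call:
send_rows(
  commands=[
    [1,0.98,0.86,-0.3,0,0,1],
    [1,0.98,0.86,-0.3,0,0,1],
    [1,0.98,0.86,-0.3,0,0,1],
    [1,0.98,0.86,-0.3,0,0,1],
    [1,0.98,0.86,-0.3,0,0,1],
    [1,0.98,0.86,-0.4,0,0,1],
    [1,0.98,0.86,-0.4,0,0,1],
    [1,0.98,0.86,-0.4,0,0,1],
    [1,0.98,0.86,-0.4,0,0,1],
    [1,0.98,0.86,-0.4,0,0,1],
    [1,0.98,0.86,-0.4,0,0,1],
    [1,0.98,0.86,-0.4,0,0,1],
  ],
)

```text
t: 1.15
position: [0.465, -0.2374, 0.1958]
tcp_rot: [-2.198, -2.244, 0.0]
wrist_force: [1.0, 0.2, 0.4]
opening: 0.0851
grasp_force: 0.0
```

Call:
send_rows(
  commands=[
    [1,0.98,0.85,-0.5,0,0,1],
    [1,0.98,0.85,-0.5,0,0,1],
    [0.6,0,0,0,0,0,0],
    [0.6,0,0,0,0,0,0],
    [0.6,0,0,0,0,0,0],
  ],
)

```text
t: 1.57
position: [0.5128, -0.1963, 0.1712]
tcp_rot: [-1.958, -2.456, 0.001]
wrist_force: [0.1, -0.8, -0.0]
opening: 0.0523
grasp_force: 0.0
```

```bash
python3 - <<'E'
from h import *
o,im=snap('wrist','w1.png'); print(o['t'],o['position'],o['q'].round(3))
p=proj('wrist',np.array([[.512,-.197,.05]]),o)[0]; print(p)
x,y=p.astype(int); x0=max(0,x-80);y0=max(0,y-60)
cv2.imwrite('pics/w1z.png',cv2.resize(cv2.imread('pics/w1.png')[y0:y0+120,x0:x0+160],(800,600),interpolation=cv2.INTER_CUBIC)); print(x0,y0)
np.save('o1.npy',np.r_[o['position'],o['tcp_rot']])
E
```

```text
1.5667 [ 0.51277007 -0.19626354  0.1712331 ] [-0.505  0.525  1.633 -0.     0.985 -0.729]
[280.23375843 230.50084309]
200 170
```

View pics/w1z.png

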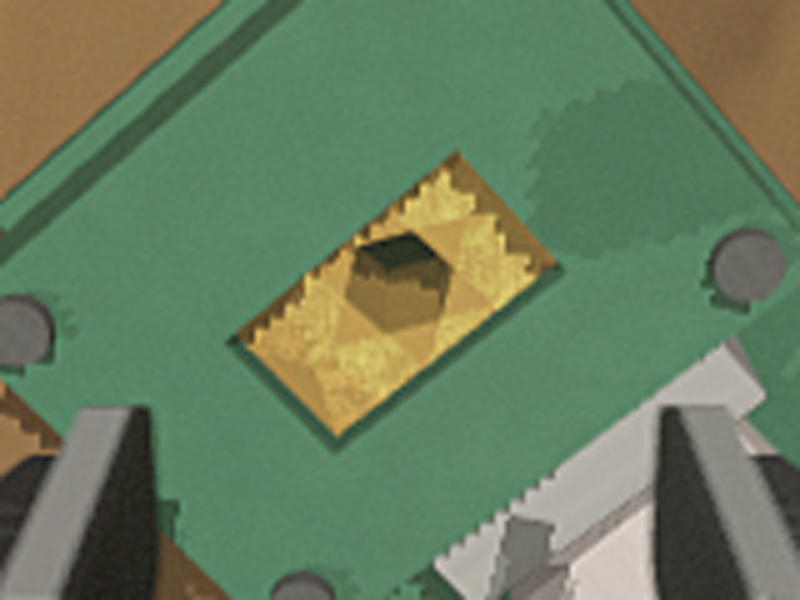

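The wrist view shows the slot (corners at crop (230,342), (458,152), (560,268), (337,447)) and the hex socket clearly, centred near crop (398,282).

```bash
python3 - <<'E'
from h import *
a=np.load('o1.npy'); o=dict(position=a[:3],tcp_rot=a[3:])
f=lambda l:np.array(l)/5+[200,170]
s=ray('wrist',f([[230,342],[458,152],[560,268],[337,447]]),.05,o); print('slot',s.mean(0),[(round(float(np.linalg.norm(s[i]-s[i-1]))*1e3,1),round(float(np.degrees(np.arctan2(*(s[i]-s[i-1])[[1,0]]))),1)) for i in range(4)])
h=ray('wrist',f([[408,230],[452,263],[442,318],[388,333],[345,292],[357,247]]),.042,o)
c=(h[:3]+h[3:]).mean(0)/2;print('hex',c,'diag',[round(float(np.linalg.norm(h[i]-h[i+3]))*1e3,1) for i in range(3)],'corner ang mod60',[round(float(np.degrees(np.arctan2(*(v-c)[[1,0]]))%60),1) for v in h])
xf=np.radians(-38.5); d=c-s.mean(0); print('fixture xy of hex',d[:2]@[np.cos(xf),np.sin(xf)],d[:2]@[-np.sin(xf),np.cos(xf)])
for t in([360,194],[316,250]): print('turq',ray('scene',[t],.1))
E
```

```text
slot [ 0.51115889 -0.19757446  0.05      ] [(22.6, 144.7), (43.1, 54.3), (22.5, -36.7), (42.6, -125.5)]
hex [ 0.51161345 -0.19703222  0.042     ] diag [16.6, 16.4, 16.8] corner ang mod60 [33.2, 32.7, 30.1, 32.1, 25.5, 31.7]
fixture xy of hex 1.8190721052119404e-05 0.0007073350220362577
turq [[0.43477841 0.18130843 0.1       ]]
turq [[0.65531887 0.20687421 0.1       ]]
```

The hex is measured at (0.5116, -0.1970), 16.6 mm across corners against 16.97 expected, with flats at about 1° mod 60. Next I'll go above the key.

Call:
send_rows(
  commands=[
    [0.6,0.06,0.99,0.4,0,0,1],
    [0.6,0.06,0.99,0.4,0,0,1],
    [0.6,0.06,0.99,0.4,0,0,1],
    [0.6,0.06,0.99,0.4,0,0,1],
    [0.6,0.06,0.99,0.4,0,0,1],
    [0.6,0.06,0.99,0.4,0,0,1],
    [0.6,0.06,0.99,0.2,0,0,1],
    [0.6,0.06,0.99,0,0,0,1],
    [0.6,0.06,0.99,0,0,0,1],
    [0.6,0.06,0.99,0,0,0,1],
    [0.6,0.06,0.99,0,0,0,1],
    [0.6,0.06,0.99,0,0,0,0.5],
  ],
)

```text
t: 2.62
position: [0.531, 0.1005, 0.2372]
tcp_rot: [0.218, 3.133, 0.0]
wrist_force: [0.0, 0.0, -0.5]
opening: 0.0512
grasp_force: 0.0
```

Call:
send_rows(
  commands=[
    [0.6,0.06,0.99,0,0,0,0],
    [0.6,0.06,0.93,0,0,0,0],
    [0.6,0,0,0,0,0,0],
    [0.6,0,0,0,0,0,0],
  ],
)

```text
t: 2.95
position: [0.534, 0.1484, 0.2369]
tcp_rot: [0.222, 3.133, -0.0]
wrist_force: [-0.1, -0.5, -0.6]
opening: 0.0514
grasp_force: 0.0
```

```bash
python3 - <<'E'
from h import *
o,im=snap('wrist','w2.png'); print(o['t'],o['position'],o['tcp_rot'],o['q'].round(3))
h=cv2.cvtColor(im,cv2.COLOR_RGB2HSV); m=((h[...,0]<6)|(h[...,0]>174))&(h[...,1]>170)&(h[...,2]>70)
n,l,st,ce=cv2.connectedComponentsWithStats(m.astype(np.uint8))
for i in range(1,n):
    if st[i,4]>150: print(st[i],ce[i])
i=1+np.argmax(st[1:,4]); v,u=np.nonzero(l==i); rc=cv2.minAreaRect(np.c_[u,v].astype(np.float32)); print(rc)
b=ray('wrist',cv2.boxPoints(rc),.121,o); print(b.round(4),b.mean(0))
print([(round(float(np.linalg.norm(b[i]-b[i-1]))*1e3,1),round(float(np.degrees(np.arctan2(*(b[i]-b[i-1])[[1,0]]))),1)) for i in range(4)])
E
```

```text
2.95 [0.53401466 0.14844052 0.236947  ] [ 2.22092918e-01  3.13286202e+00 -8.80178366e-05] [ 0.133  0.455  1.543 -0.     1.143 -1.296]
[ 268  176   25  101 1923] [280.35933437 224.89183567]
((280.0626525878906, 225.69004821777344), (100.17976379394531, 20.207061767578125), 86.49646759033203)
[[0.4937 0.1461 0.121 ]
 [0.4948 0.1592 0.121 ]
 [0.5688 0.1537 0.121 ]
 [0.5678 0.139  0.121 ]] [0.53128746 0.14951586 0.121     ]
[(74.4, 174.5), (13.1, 85.5), (74.3, -4.3), (14.7, -94.1)]
```

View pics/w2.png

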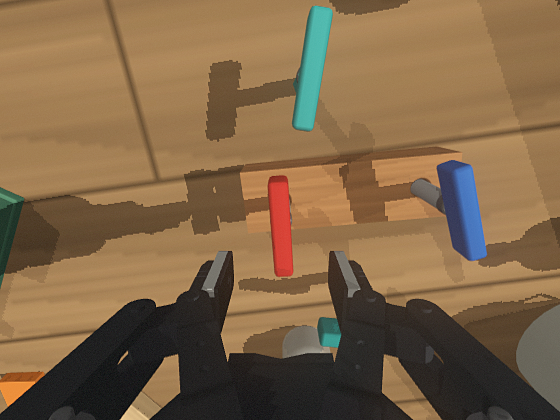

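The wrist view shows the red handle at (280,226), between the fingers, with the blue and turquoise ones well clear. Centre is (0.532, 0.149) and yaw is about -5°. I'll make a small correction, descend and grip.

Call:
send_rows(
  commands=[
    [0.6,-0.06,0.03,-0.7,0,0,0.5],
    [0.6,0,0,-0.7,0,0,0],
    [0.6,0,0,-0.7,0,0,0],
    [0.6,0,0,-0.5,0,0,0],
    [0.6,0,0,-0.36,0,0,0],
    [0.6,0,0,0,0,0,0],
    [0,0,0,0,0,0,0],
    [0,0,0,0,0,0,0],
    [0,0,0,0,0,0,0],
    [0,0,0,0,0,0,0],
    [0,0,0,0,0,0,0],
    [0,0,0,0,0,0,0],
  ],
  force=60,
)

```text
t: 4.0
position: [0.5331, 0.1494, 0.1635]
tcp_rot: [0.139, 3.136, -0.0]
wrist_force: [-1.0, -1.6, 5.8]
opening: 0.0132
grasp_force: 61.8
```

Gripped, with an opening of about 14 mm. Lifting straight up.

Call:
send_rows(
  commands=[
    [0,0,0,0.3,0,0,0],
    [0,0,0,0.5,0,0,0],
    [0,0,0,0.5,0,0,0],
    [0,0,0,0.5,0,0,0],
    [0,0,0,0.5,0,0,0],
    [0,0,0,0.5,0,0,0],
    [0,0,0,0,0,0,0],
    [0,0,0,0,0,0,0],
  ],
)

```text
t: 4.67
position: [0.5326, 0.1497, 0.2329]
tcp_rot: [0.14, 3.137, 0.001]
wrist_force: [1.0, -0.3, -2.4]
opening: 0.013
grasp_force: 60.6
```

```bash
python3 - <<'E'
from h import *
o,im=snap('side','d1.png'); print(o['t'],o['position'],o['wrist_force'],o['wrist_torque'],o['opening'])
o,im2=snap('wrist','w3.png')
s=cv2.resize(im[130:250,150:310],(400,300),interpolation=cv2.INTER_CUBIC)
t=cv2.resize(im2[150:330,160:400],(400,300),interpolation=cv2.INTER_CUBIC)
cv2.imwrite('pics/z2.png',cv2.cvtColor(np.hstack([s,t]),cv2.COLOR_RGB2BGR))
E
```

```text
4.6667 [0.53257495 0.14968611 0.23285755] [ 1.02655043 -0.34162996 -2.43402816] [0.03726269 0.03276398 0.02096977] 0.013023134395404819
```

View pics/z2.png

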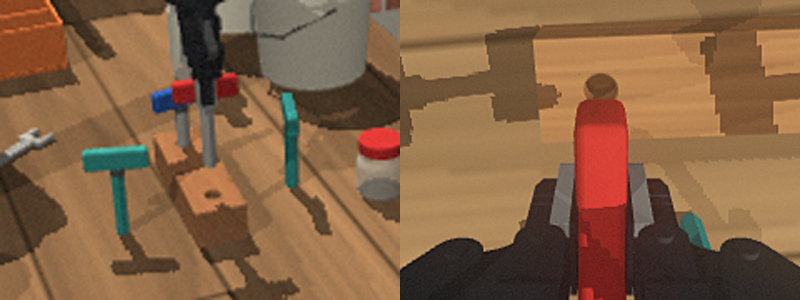

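The key is out of the rack and hangs straight. The wrist view shows the handle centred between the pads and the empty hole at crop (601,87). I'll work out the offset of the key along its handle.

```bash
python3 - <<'E'
from h import *
o=get_obs(); Rm=R.from_rotvec(o['tcp_rot']).as_matrix()
print('yaw',np.degrees(np.arctan2(Rm[1,0],Rm[0,0])))
im=cv2.imread('pics/w3.png'); h=cv2.cvtColor(im,cv2.COLOR_BGR2HSV)
m=((h[...,0]<6)|(h[...,0]>174))&(h[...,1]>170)&(h[...,2]>70)
v,u=np.nonzero(m); 
for r in (205,208,209,210,211,212,214,220,230): c=u[v==r]; print(r,(c.min(),c.max()) if len(c) else None, end=';')
for z,px in((.045,[280.6,202]),(.1905,[280.6,v.min()]),(.1905,[280.6,v.min()+1])):
    p=ray('wrist',[px],z,o)[0]; print(px,z,p,'tool',Rm.T@(p-o['position']))
E
```

```text
yaw 174.9020339348565
205 None;208 None;209 None;210 (np.int64(271), np.int64(290));211 (np.int64(269), np.int64(292));212 (np.int64(268), np.int64(292));214 (np.int64(267), np.int64(293));220 (np.int64(266), np.int64(294));230 (np.int64(265), np.int64(296));[280.6, 202] 0.045 [0.53196348 0.15051623 0.045     ] tool [-1.06487446e-04  9.48670603e-04  1.86628822e-01]
[280.6, np.int64(210)] 0.1905 [0.49007102 0.15434726 0.1905    ] tool [0.04217584 0.00102283 0.04119119]
[280.6, np.int64(211)] 0.1905 [0.49049677 0.15430929 0.1905    ] tool [0.0417484  0.00102285 0.04119056]
```

The offset is negligible, within about 1 mm, and the taper covers that. I'm carrying the key to just above the socket at tool yaw 181°.

Call:
send_rows(
  commands=[
    [0,-0.06,-0.5,0,0,0,0],
    [0,-0.06,-0.95,0,0,0,0],
    [0,-0.06,-0.95,0,0,0,0.5],
    [0,-0.06,-0.95,0,0,0,0.5],
    [0,-0.06,-0.95,0,0,0,0],
    [0,-0.06,-0.95,0,0,0,0],
    [0,-0.06,-0.95,0,0,0,0],
    [0,-0.06,-0.95,0,0,0,0],
    [0,-0.06,-0.95,0,0,0,0],
    [0,-0.06,-0.95,0,0,0,0],
    [0,-0.06,-0.95,0,0,0,0],
    [0,-0.06,-0.95,0,0,0,0],
  ],
)

```text
t: 5.77
position: [0.5136, -0.1258, 0.2316]
tcp_rot: [0.024, -3.14, -0.001]
wrist_force: [0.6, -0.2, -1.5]
opening: 0.0129
grasp_force: 60.6
```

Call:
send_rows(
  commands=[
    [0,-0.06,-0.95,0,0,0,0],
    [0,-0.06,-0.95,0,0,0,0],
    [0,0,-0.95,0,0,0,0],
    [0,0,-0.12,-0.4,0,0,0],
    [0,0,0,-0.4,0,0,0],
    [0,0,0,-0.3,0,0,0],
    [0,0,0,0,0,0,0],
    [0,0,0,0,0,0,0],
    [0,0,0,0,0,0,0],
  ],
)

```text
t: 6.52
position: [0.5117, -0.1976, 0.2049]
tcp_rot: [0.027, -3.141, -0.0]
wrist_force: [0.2, 1.0, -1.9]
opening: 0.0134
grasp_force: 60.6
```

```bash
python3 - <<'E'
from h import *
o=get_obs(); Rm=R.from_rotvec(o['tcp_rot']).as_matrix()
print(o['t'],o['position'],'yaw',np.degrees(np.arctan2(Rm[1,0],Rm[0,0])),o['wrist_force'].round(2),o['wrist_torque'].round(3),o['q'].round(2))
E
```

```text
6.5167 [ 0.51172379 -0.19761293  0.20494662] yaw -179.0299982395567 [ 0.24  0.97 -1.87] [-0.047 -0.025 -0.048] [-0.51  0.48  1.6   0.    1.06 -2.1 ]
```

Now a gentle descent of 2.5 mm per row, watching the force.

Call:
send_rows(
  commands=[
    [0,-0.02,0.02,-0.1,0,0,0],
    [0,0,0,-0.1,0,0,0],
    [0,0,0,-0.1,0,0,0],
    [0,0,0,-0.1,0,0,0],
    [0,0,0,-0.06,0,0,0],
    [0,0,0,-0.06,0,0,0],
    [0,0,0,0,0,0,0],
  ],
)

```text
t: 7.1
position: [0.5109, -0.1979, 0.1915]
tcp_rot: [0.024, -3.141, -0.001]
wrist_force: [0.1, -0.4, -2.0]
opening: 0.0131
grasp_force: 60.6
```

Call:
send_rows(
  commands=[
    [0,0,0,-0.06,0,0,0],
    [0,0,0,-0.06,0,0,0],
    [0,0,0,-0.06,0,0,0],
    [0,0,0,0,0,0,0],
  ],
)

```text
t: 7.43
position: [0.5108, -0.1978, 0.187]
tcp_rot: [0.025, -3.141, -0.001]
wrist_force: [-0.5, 0.1, -2.4]
opening: 0.0127
grasp_force: 60.6
```

Call:
send_rows(
  commands=[
    [0,0,0,-0.06,0,0,0],
    [0,0,0,-0.06,0,0,0],
    [0,0,0,-0.06,0,0,0],
    [0,0,0,0,0,0,0],
  ],
)

```text
t: 7.77
position: [0.5109, -0.1978, 0.1825]
tcp_rot: [0.025, -3.141, -0.001]
wrist_force: [-0.5, 2.5, -2.8]
opening: 0.013
grasp_force: 60.4
```

It's entering, with a slight side force in +y, so I'll ease that way.

Call:
send_rows(
  commands=[
    [0,0,0.012,-0.06,0,0,0],
    [0,0,0,-0.06,0,0,0],
    [0,0,0,-0.06,0,0,0],
    [0,0,0,-0.06,0,0,0],
    [0,0,0,0,0,0,0],
  ],
)

```text
t: 8.18
position: [0.5109, -0.1977, 0.1765]
tcp_rot: [0.025, -3.141, -0.0]
wrist_force: [-0.9, 0.9, -2.2]
opening: 0.0126
grasp_force: 60.6
```

Call:
send_rows(
  commands=[
    [0,0,0,-0.06,0,0,0],
    [0,0,0,-0.06,0,0,0],
    [0,0,0,0,0,0,0],
  ],
)

```text
t: 8.43
position: [0.5109, -0.1977, 0.1736]
tcp_rot: [0.025, -3.141, -0.0]
wrist_force: [-2.2, 0.0, -2.6]
opening: 0.0133
grasp_force: 60.6
```

Call:
send_rows(
  commands=[
    [0,-0.01,0,-0.06,0,0,0],
    [0,0,0,-0.06,0,0,0],
    [0,0,0,-0.05,0,0,0],
    [0,0,0,0,0,0,0],
  ],
)

```text
t: 8.77
position: [0.5108, -0.1977, 0.1694]
tcp_rot: [0.025, -3.141, -0.0]
wrist_force: [-0.7, 0.8, -2.2]
opening: 0.0131
grasp_force: 60.6
```

Call:
send_rows(
  commands=[
    [0,0,0,-0.04,0,0,0],
    [0,0,0,-0.03,0,0,0],
    [0,0,0,0,0,0,0],
  ],
)

```text
t: 9.02
position: [0.5108, -0.1977, 0.1678]
tcp_rot: [-0.025, 3.141, 0.0]
wrist_force: [-0.9, 0.8, -2.4]
opening: 0.0132
grasp_force: 60.6
```

Call:
send_rows(
  commands=[
    [0,0,0,-0.03,0,0,0],
    [0,0,0,-0.03,0,0,0],
    [0,0,0,0,0,0,0],
  ],
)

```text
t: 9.27
position: [0.511, -0.1977, 0.1675]
tcp_rot: [-0.025, 3.141, -0.001]
wrist_force: [-2.4, 1.6, 7.9]
opening: 0.0131
grasp_force: 61.9
```

The floor is touched at TCP z 0.1675, exactly where expected, so the key is fully home. Now the first clockwise turn.

Call:
send_rows(
  commands=[
    [0,0,0,0.01,0,0,-0.3],
    [0,0,0,0,0,0,-0.5],
    [0,0,0,0,0,0,-0.5],
    [0,0,0,0,0,0,-0.5],
    [0,0,0,0,0,0,-0.5],
    [0,0,0,0,0,0,-0.5],
    [0,0,0,0,0,0,-0.2],
    [0,0,0,0,0,0,0],
  ],
)

```text
t: 9.93
position: [0.5109, -0.1973, 0.1675]
tcp_rot: [0.469, 3.106, 0.001]
wrist_force: [-2.4, 3.6, 6.0]
opening: 0.0132
grasp_force: 61.9
```

```bash
cat > st.py <<'E'
from h import *
o=get_obs(); Rm=R.from_rotvec(o['tcp_rot']).as_matrix()
print(o['t'],o['position'].round(4),'yaw',np.degrees(np.arctan2(Rm[1,0],Rm[0,0])).round(1),'F',o['wrist_force'].round(1),'M',o['wrist_torque'].round(3),'q6',o['q'][5].round(2),'tilt',Rm[:2,2].round(4),'grip',o['opening'])
E
python3 st.py
```

```text
9.9333 [ 0.5109 -0.1973  0.1675] yaw 162.8 F [-2.4  3.6  6. ] M [0.678 0.589 0.044] q6 -1.78 tilt [0.0006 0.0003] grip 0.013177195060324097
```

Call:
send_rows(
  commands=[
    [0,-0.005,0.01,0,0,0,-0.5],
    [0,0,0,0,0,0,-0.5],
    [0,0,0,0,0,0,-0.5],
    [0,0,0,0,0,0,-0.5],
    [0,0,0,0,0,0,-0.5],
    [0,0,0,0,0,0,-0.5],
    [0,0,0,0,0,0,-0.5],
    [0,0,0,0,0,0,-0.5],
    [0,0,0,0,0,0,-0.5],
    [0,0,0,0,0,0,-0.5],
    [0,0,0,0,0,0,0],
  ],
)

```text
t: 10.85
position: [0.5111, -0.1969, 0.1675]
tcp_rot: [1.259, 2.877, 0.002]
wrist_force: [-1.6, 4.4, 5.3]
opening: 0.0129
grasp_force: 61.6
```

```bash
python3 st.py; python3 - <<'E'
from h import *
o,im=snap('side','d2.png')
s=cv2.resize(im[210:330,230:390],(800,600),interpolation=cv2.INTER_CUBIC)
cv2.imwrite('pics/z3.png',cv2.cvtColor(s,cv2.COLOR_RGB2BGR))
E
```

```text
10.85 [ 0.5111 -0.1969  0.1675] yaw 132.7 F [-1.6  4.4  5.3] M [0.952 0.265 0.022] q6 -1.26 tilt [0.0016 0.0006] grip 0.012907732517384307
```

View pics/z3.png

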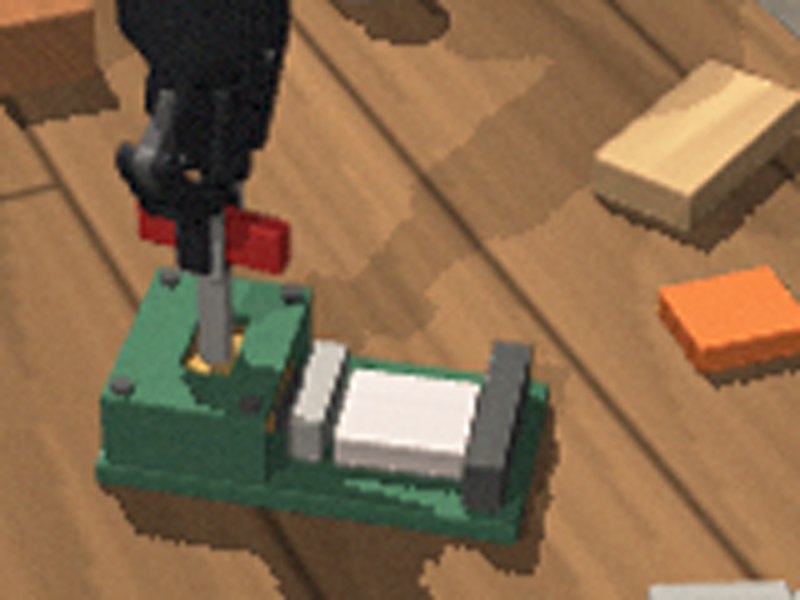

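The key stands in the socket and the handle turns with the gripper; the jaw has a gap to the plate at crop (335,410). Continuing the turn.

Call:
send_rows(
  commands=[
    [0,0,0.015,0,0,0,-0.5],
    [0,0,0,0,0,0,-0.6],
    [0,0,0,0,0,0,-0.6],
    [0,0,0,0,0,0,-0.6],
    [0,0,0,0,0,0,-0.6],
    [0,0,0,0,0,0,-0.6],
    [0,0,0,0,0,0,-0.6],
    [0,0,0,0,0,0,-0.6],
    [0,0,0,0,0,0,-0.6],
    [0,0,0,0,0,0,-0.6],
    [0,0,0,0,0,0,-0.1],
    [0,0,0,0,0,0,0],
  ],
)

```text
t: 11.9
position: [0.5117, -0.1966, 0.1675]
tcp_rot: [2.081, 2.35, 0.003]
wrist_force: [3.0, 6.0, 4.7]
opening: 0.0129
grasp_force: 61.7
```

```bash
python3 st.py
```

```text
11.9 [ 0.5117 -0.1966  0.1675] yaw 96.9 F [3.  6.  4.7] M [ 1.146 -0.397  0.041] q6 -0.63 tilt [0.003  0.0001] grip 0.01288691269624293
```

Call:
send_rows(
  commands=[
    [0,0.015,0.02,0,0,0,-0.5],
    [0,0,0,0,0,0,-0.6],
    [0,0,0,0,0,0,-0.6],
    [0,0,0,0,0,0,-0.6],
    [0,0.01,0,0,0,0,-0.6],
    [0,0,0,0,0,0,-0.6],
    [0,0,0,0,0,0,-0.6],
    [0,0,0,0,0,0,-0.6],
    [0,0.01,0,0,0,0,-0.6],
    [0,0,0,0,0,0,-0.5],
    [0,0,0,0,0,0,0],
    [0,0,0,0,0,0,0],
  ],
)

```text
t: 12.9
position: [0.5125, -0.1966, 0.1676]
tcp_rot: [2.687, 1.623, 0.004]
wrist_force: [2.4, 2.9, 5.3]
opening: 0.0127
grasp_force: 61.6
```

```bash
python3 st.py
```

```text
12.9 [ 0.5125 -0.1966  0.1676] yaw 62.2 F [2.4 2.9 5.3] M [ 0.774 -0.504 -0.041] q6 -0.02 tilt [ 0.0031 -0.0008] grip 0.012698096285824769
```

Call:
send_rows(
  commands=[
    [0,0.01,0.01,0,0,0,-0.4],
    [0,0,0,0,0,0,-0.5],
    [0,0,0,0,0,0,-0.5],
    [0,0,0,0,0,0,-0.5],
    [0,0,0,0,0,0,-0.5],
    [0,0,0,0,0,0,-0.5],
    [0,0,0,0,0,0,-0.3],
    [0,0,0,0,0,0,0],
    [0,0,0,0,0,0,0],
  ],
)

```text
t: 13.65
position: [0.5128, -0.1968, 0.1675]
tcp_rot: [2.92, 1.152, 0.004]
wrist_force: [2.4, 1.5, 5.6]
opening: 0.013
grasp_force: 61.7
```

```bash
python3 st.py
```

```text
13.65 [ 0.5128 -0.1968  0.1675] yaw 43.1 F [2.4 1.5 5.6] M [ 0.311 -0.673  0.078] q6 0.31 tilt [ 0.0033 -0.0016] grip 0.013010128076685243
```

Slower now, since one of the two possible end angles (yaw about 34°) is near.

Call:
send_rows(
  commands=[
    [0,0,0,0,0,0,-0.3],
    [0,0,0,0,0,0,-0.3],
    [0,0,0,0,0,0,-0.3],
    [0,0,0,0,0,0,-0.3],
    [0,0,0,0,0,0,-0.3],
    [0,0,0,0,0,0,0],
  ],
)

```text
t: 14.15
position: [0.5129, -0.1969, 0.1675]
tcp_rot: [3.002, 0.917, 0.004]
wrist_force: [3.4, 1.5, 4.9]
opening: 0.0126
grasp_force: 61.7
```

```bash
python3 st.py
```

```text
14.15 [ 0.5129 -0.1969  0.1675] yaw 34.0 F [3.4 1.5 4.9] M [ 0.223 -0.762  0.051] q6 0.47 tilt [ 0.0035 -0.0019] grip 0.012596296259479448
```

Call:
send_rows(
  commands=[
    [0,0,0,0,0,0,-0.2],
    [0,0,0,0,0,0,-0.2],
    [0,0,0,0,0,0,-0.2],
    [0,0,0,0,0,0,0],
  ],
)

```text
t: 14.48
position: [0.5129, -0.1969, 0.1676]
tcp_rot: [3.029, 0.824, 0.005]
wrist_force: [3.4, 0.8, 5.7]
opening: 0.013
grasp_force: 61.7
```

```bash
python3 st.py; python3 - <<'E'
from h import *
o,im=snap('side','d3.png')
s=cv2.resize(im[210:330,230:390],(800,600),interpolation=cv2.INTER_CUBIC)
cv2.imwrite('pics/z4.png',cv2.cvtColor(s,cv2.COLOR_RGB2BGR))
E
```

```text
14.4833 [ 0.5129 -0.1969  0.1676] yaw 30.4 F [3.4 0.8 5.7] M [ 0.201 -0.737  0.057] q6 0.53 tilt [ 0.0036 -0.002 ] grip 0.013011588496131939
```

View pics/z4.png

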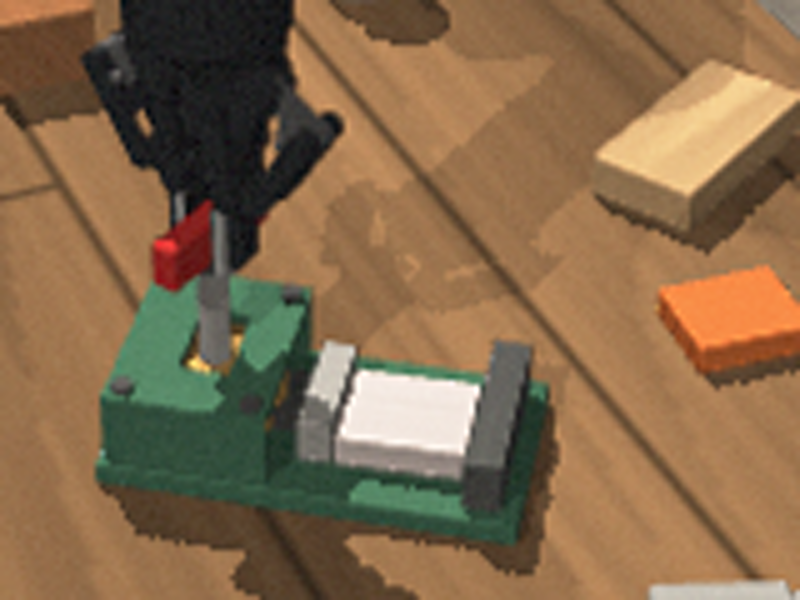

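The jaw is now close to the plate (crop x about 340) and there's no end-stop torque, so the end must be the later angle, near yaw -26°. Continuing.

Call:
send_rows(
  commands=[
    [0,0.01,0,0,0,0,-0.5],
    [0,0,0,0,0,0,-0.5],
    [0,0,0,0,0,0,-0.5],
    [0,0,0,0,0,0,-0.5],
    [0,0,0,0,0,0,-0.5],
    [0,0,0,0,0,0,-0.5],
    [0,0,0,0,0,0,-0.5],
    [0,0,0,0,0,0,-0.5],
    [0,0,0,0,0,0,-0.5],
    [0,0,0,0,0,0,-0.5],
    [0,0,0,0,0,0,-0.3],
    [0,0,0,0,0,0,0],
  ],
)

```text
t: 15.53
position: [0.5131, -0.1975, 0.1675]
tcp_rot: [3.138, -0.038, 0.005]
wrist_force: [2.9, -2.3, 4.9]
opening: 0.0131
grasp_force: 61.7
```

```bash
python3 st.py
```

```text
15.5333 [ 0.5131 -0.1975  0.1675] yaw -1.4 F [ 2.9 -2.3  4.9] M [-0.474 -0.69   0.07 ] q6 1.09 tilt [ 0.0033 -0.003 ] grip 0.013116372140354653
```

Call:
send_rows(
  commands=[
    [0,0,0,0,0,0,-0.3],
    [0,0,0,0,0,0,-0.3],
    [0,0,0,0,0,0,-0.3],
    [0,0,0,0,0,0,-0.3],
    [0,0,0,0,0,0,-0.3],
    [0,0,0,0,0,0,-0.3],
    [0,0,0,0,0,0,0],
  ],
)

```text
t: 16.12
position: [0.513, -0.1976, 0.1675]
tcp_rot: [3.121, -0.333, 0.006]
wrist_force: [3.4, -3.5, 5.0]
opening: 0.0134
grasp_force: 61.7
```

```bash
python3 st.py
```

```text
16.1167 [ 0.513  -0.1976  0.1675] yaw -12.2 F [ 3.4 -3.5  5. ] M [-0.69  -0.581  0.066] q6 1.28 tilt [ 0.0032 -0.0033] grip 0.013362187757196706
```

Call:
send_rows(
  commands=[
    [0,0.01,-0.01,0,0,0,-0.2],
    [0,0,0,0,0,0,-0.2],
    [0,0,0,0,0,0,-0.2],
    [0,0,0,0,0,0,-0.2],
    [0,0,0,0,0,0,-0.2],
    [0,0,0,0,0,0,-0.2],
    [0,0,0,0,0,0,-0.2],
    [0,0,0,0,0,0,0],
  ],
)

```text
t: 16.78
position: [0.5131, -0.1979, 0.1675]
tcp_rot: [3.089, -0.56, 0.005]
wrist_force: [2.3, -3.1, 5.8]
opening: 0.0128
grasp_force: 61.8
```

```bash
python3 st.py
```

```text
16.7833 [ 0.5131 -0.1979  0.1675] yaw -20.6 F [ 2.3 -3.1  5.8] M [-0.669 -0.436  0.062] q6 1.42 tilt [ 0.0027 -0.0032] grip 0.012827931656050378
```

Call:
send_rows(
  commands=[
    [0,0,0,0,0,0,-0.2],
    [0,0,0,0,0,0,-0.2],
    [0,0,0,0,0,0,-0.2],
    [0,0,0,0,0,0,0],
  ],
)

```text
t: 17.12
position: [0.513, -0.1979, 0.1675]
tcp_rot: [3.069, -0.657, 0.005]
wrist_force: [1.8, -3.3, 5.9]
opening: 0.0136
grasp_force: 61.8
```

```bash
python3 st.py
```

```text
17.1167 [ 0.513  -0.1979  0.1675] yaw -24.2 F [ 1.8 -3.3  5.9] M [-0.754 -0.422  0.112] q6 1.49 tilt [ 0.0026 -0.0033] grip 0.013596094980418512
```

Call:
send_rows(
  commands=[
    [0,0,0,0,0,0,-0.2],
    [0,0,0,0,0,0,-0.2],
    [0,0,0,0,0,0,0],
  ],
)

```text
t: 17.37
position: [0.513, -0.1979, 0.1675]
tcp_rot: [3.055, -0.721, 0.005]
wrist_force: [2.1, -4.0, 6.0]
opening: 0.0132
grasp_force: 61.9
```

```bash
python3 st.py
```

```text
17.3667 [ 0.513  -0.1979  0.1675] yaw -26.5 F [ 2.1 -4.   6. ] M [-0.789 -0.343  0.088] q6 1.53 tilt [ 0.0025 -0.0033] grip 0.013185262661098013
```

Call:
send_rows(
  commands=[
    [0,0,0,0,0,0,-0.2],
    [0,0,0,0,0,0,-0.2],
    [0,0,0,0,0,0,0],
  ],
)

```text
t: 17.62
position: [0.513, -0.198, 0.1675]
tcp_rot: [3.039, -0.784, 0.005]
wrist_force: [1.2, -4.1, 5.7]
opening: 0.0131
grasp_force: 62.0
```

```bash
python3 st.py
```

```text
17.6167 [ 0.513  -0.198   0.1675] yaw -28.9 F [ 1.2 -4.1  5.7] M [-0.84  -0.296  0.157] q6 1.57 tilt [ 0.0025 -0.0034] grip 0.013081352780529696
```

Call:
send_rows(
  commands=[
    [0,0,0,0,0,0,-0.2],
    [0,0,0,0,0,0,-0.2],
    [0,0,0,0,0,0,0],
  ],
)

```text
t: 17.87
position: [0.513, -0.198, 0.1675]
tcp_rot: [3.022, -0.848, 0.005]
wrist_force: [1.2, -3.9, 5.7]
opening: 0.0128
grasp_force: 62.1
```

```bash
python3 st.py
```

```text
17.8667 [ 0.513  -0.198   0.1675] yaw -31.3 F [ 1.2 -3.9  5.7] M [-0.812 -0.339  0.187] q6 1.61 tilt [ 0.0024 -0.0035] grip 0.012803466839679437
```

Call:
send_rows(
  commands=[
    [0,0,0,0,0,0,-0.2],
    [0,0,0,0,0,0,0],
  ],
)

```text
t: 18.03
position: [0.5129, -0.198, 0.1675]
tcp_rot: [3.013, -0.879, 0.005]
wrist_force: [1.7, -3.1, 5.4]
opening: 0.0134
grasp_force: 62.2
```

```bash
python3 st.py
```

```text
18.0333 [ 0.5129 -0.198   0.1675] yaw -32.5 F [ 1.7 -3.1  5.4] M [-0.789 -0.333  0.213] q6 1.63 tilt [ 0.0023 -0.0035] grip 0.013441457985800652
```

Torque is ramping gently, which suggests the plate is being pinned. Continuing in small steps to the hard stop.

Call:
send_rows(
  commands=[
    [0,0,0,0,0,0,-0.2],
    [0,0,0,0,0,0,-0.2],
    [0,0,0,0,0,0,0],
  ],
)

```text
t: 18.28
position: [0.5129, -0.198, 0.1676]
tcp_rot: [2.994, -0.942, 0.005]
wrist_force: [2.3, -3.7, 5.6]
opening: 0.0129
grasp_force: 62.3
```

```bash
python3 st.py
```

```text
18.2833 [ 0.5129 -0.198   0.1676] yaw -34.9 F [ 2.3 -3.7  5.6] M [-0.824 -0.295  0.26 ] q6 1.67 tilt [ 0.0023 -0.0036] grip 0.0128593566450026
```

Call:
send_rows(
  commands=[
    [0,0,0,0,0,0,-0.2],
    [0,0,0,0,0,0,-0.2],
    [0,0,0,0,0,0,0],
  ],
)

```text
t: 18.53
position: [0.5129, -0.198, 0.1676]
tcp_rot: [2.974, -1.004, 0.005]
wrist_force: [1.3, -3.8, 5.7]
opening: 0.0132
grasp_force: 63.2
```

```bash
python3 st.py;  python3 - <<'E'
from h import *
o,im=snap('side','d4.png'); o,im2=snap('scene','s4.png')
s=cv2.resize(im[225:325,240:350],(400,364),interpolation=cv2.INTER_CUBIC)
t=cv2.resize(im2[115:188,190:270],(400,364),interpolation=cv2.INTER_CUBIC)
cv2.imwrite('pics/z5.png',cv2.cvtColor(np.hstack([s,t]),cv2.COLOR_RGB2BGR))
E
```

```text
18.5333 [ 0.5129 -0.198   0.1676] yaw -37.3 F [ 1.3 -3.8  5.7] M [-0.876 -0.226  0.397] q6 1.72 tilt [ 0.0021 -0.0037] grip 0.01320934772937556
```

View pics/z5.png

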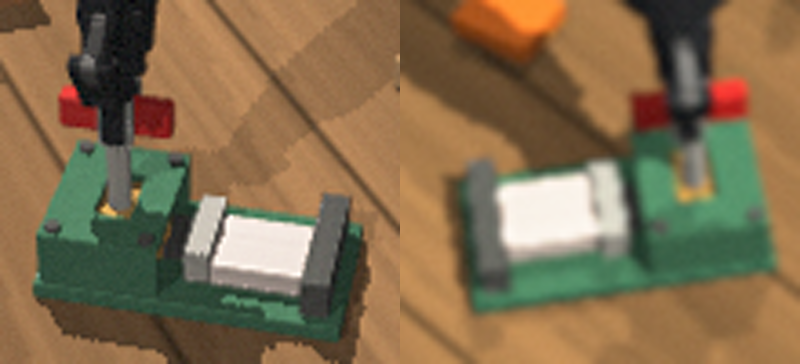

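Both views show the plate pinned between jaw and stop with no visible gaps. Torque has risen to 0.40 N m with a steeper slope, so I'll make two small steps to confirm it's the hard stop.

Call:
send_rows(
  commands=[
    [0,0,0,0,0,0,-0.2],
    [0,0,0,0,0,0,0],
    [0,0,0,0,0,0,0],
  ],
)

```text
t: 18.88
position: [0.5129, -0.198, 0.1676]
tcp_rot: [2.964, -1.033, 0.005]
wrist_force: [0.8, -4.0, 7.2]
opening: 0.0128
grasp_force: 64.3
```

```bash
python3 st.py
```

```text
18.8833 [ 0.5129 -0.198   0.1676] yaw -38.4 F [ 0.8 -4.   7.2] M [-0.859 -0.234  0.552] q6 1.74 tilt [ 0.0021 -0.0037] grip 0.012813231441027684
```

Call:
send_rows(
  commands=[
    [0,0,0,0,0,0,-0.2],
    [0,0,0,0,0,0,0],
    [0,0,0,0,0,0,0],
  ],
)

```text
t: 19.13
position: [0.5129, -0.198, 0.1675]
tcp_rot: [2.953, -1.063, 0.005]
wrist_force: [1.4, -3.9, 6.3]
opening: 0.0129
grasp_force: 65.4
```

```bash
python3 st.py
```

```text
19.1333 [ 0.5129 -0.198   0.1675] yaw -39.6 F [ 1.4 -3.9  6.3] M [-0.877 -0.2    0.645] q6 1.76 tilt [ 0.002  -0.0039] grip 0.012883145082745316
```

That's the hard end stop: the slope jumped to about 0.1 N m per degree, with 0.65 N m held. I'll relax the twist within the grip's give, let go and retreat.

Call:
send_rows(
  commands=[
    [0,0,0,0,0,0,0.3],
    [0,0,0,0,0,0,0.2],
    [0,0,0,0,0,0,0],
    [0.35,0,0,0,0,0,0],
    [0.5,0,0,0,0,0,0],
    [0.5,0,0,0,0,0,0],
    [0.5,0,0,0,0,0,0],
    [0.5,0,0,0,0,0,0],
    [0.5,0,0,0,0,0,0],
    [0.5,0,0,0,0,0,0],
  ],
  force=20,
)

```text
t: 19.97
position: [0.5122, -0.1964, 0.1665]
tcp_rot: [-2.98, 0.994, 0.001]
wrist_force: [0.5, 0.1, -0.4]
opening: 0.0425
grasp_force: 0.0
```

Call:
send_rows(
  commands=[
    [0.5,0,0,0.2,0,0,0],
    [0.5,0,0,0.4,0,0,0],
    [0.5,0,0,0.6,0,0,0],
    [0.5,0,0,0.8,0,0,0],
    [0.5,0,0,0.8,0,0,0],
    [0.5,0,0,0.8,0,0,0],
    [0.5,0,0,0,0,0,0],
    [0.5,0,0,0,0,0,0],
  ],
)

```text
t: 20.63
position: [0.5127, -0.1967, 0.2585]
tcp_rot: [2.979, -0.994, 0.005]
wrist_force: [-0.3, 0.0, 0.1]
opening: 0.0432
grasp_force: 0.0
```

```bash
python3 st.py;  python3 - <<'E'
from h import *
o,im=snap('side','d5.png'); o,im2=snap('wrist','w5.png')
s=cv2.resize(im[205:325,230:350],(400,400),interpolation=cv2.INTER_CUBIC)
t=cv2.resize(im2[90:350,150:410],(400,400),interpolation=cv2.INTER_CUBIC)
cv2.imwrite('pics/z6.png',cv2.cvtColor(np.hstack([s,t]),cv2.COLOR_RGB2BGR))
E
```

```text
20.6333 [ 0.5127 -0.1967  0.2585] yaw -36.9 F [-0.3  0.   0.1] M [-0.003 -0.011  0.042] q6 1.71 tilt [ 0.003  -0.0018] grip 0.043216076056368694
```

View pics/z6.png

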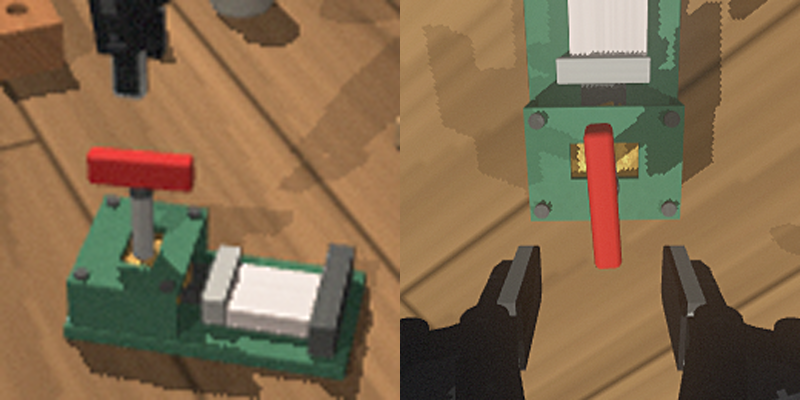

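The key stands upright and home with the gripper clear, and the plate sits tight between jaw and stop. One quick numeric check of the handle height and angle before handing in.

```bash
python3 - <<'E'
from h import *
o=get_obs(); im=cv2.imread('pics/w5.png'); h=cv2.cvtColor(im,cv2.COLOR_BGR2HSV)
m=(((h[...,0]<6)|(h[...,0]>174))&(h[...,1]>170)&(h[...,2]>70)).astype(np.uint8); m[:,:240]=0;m[:,330:]=0
v,u=np.nonzero(m); b=ray('wrist',cv2.boxPoints(cv2.minAreaRect(np.c_[u,v].astype(np.float32))),.125,o)
print('handle',b.mean(0),[(round(float(np.linalg.norm(b[i]-b[i-1]))*1e3,1),round(float(np.degrees(np.arctan2(*(b[i]-b[i-1])[[1,0]]))),1)) for i in range(4)])
f=lambda p:np.array(p)*.65+[150,90]
s=ray('wrist',f([[137,120],[271,119],[270,208],[141,210]]),.05,o) # screws
print('screws',[(round(float(np.linalg.norm(s[i]-s[i-1]))*1e3,1),round(float(np.degrees(np.arctan2(*(s[i]-s[i-1])[[1,0]]))),1)) for i in range(4)],s.mean(0))
d=cv2.imread('pics/d5.png');c=cv2.cvtColor(d,cv2.COLOR_BGR2HSV);r=(((c[...,0]<6)|(c[...,0]>174))&(c[...,1]>190)&(c[...,2]>90)); r[:,:250]=0;r[:,295:]=0;r[:240]=0;r[270:]=0
v,u=np.nonzero(r); print('side handle centroid',u.mean(),v.mean(),'expected if home',proj('side',np.array([[.5125,-.1968,.113],[.5125,-.1968,.118]])))
E
```

```text
handle [ 0.51236518 -0.19728508  0.125     ] [(73.0, -33.4), (13.0, -122.6), (72.9, 147.7), (14.4, 57.8)]
screws [(60.3, -36.9), (83.3, -126.5), (59.6, 145.2), (85.6, 54.0)] [ 0.50712827 -0.19561772  0.05      ]
side handle centroid 271.70338983050846 256.03389830508473 expected if home [[271.76953056 256.10828823]
 [271.71996865 254.3028663 ]]
```

The handle height matches fully home, and its angle agrees with the cam at its end stop. Handing in.

```bash
python3 -c "
from plant import *
print(close_job())"
```

```text
the job is handed in; nothing more can be done
None
```

The job is handed in at about 21 s: the cam is turned to its end stop (about 0.65 N m felt there), the plate is pinned against the steel stop with no visible gap, and the key is released and standing fully home in the socket; the judge's verdict was not shown.

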